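# Sweep the loose bottle caps into the tray

### The job

Sweep the three loose black screw caps off the pale top of the little wooden chest and into the steel tray that stands against one end of it, pushing them over the edge with your fingertips; do not pick up or lift any of them. Leave the two jars that stand on the chest, and the oil bottle in front, upright where they are. Finish with the hand clear.

Things in the scene. Friction and masses are not known exactly. Their poses are not given: they have to be found in the camera images.
- chest: fixed low wooden drawer chest, 220 mm along its x, 240 mm along its y; flat pale top 60 mm above the table. Origin: centre of its underside, z up. The two long sides (x = +-104 to +-110 mm) have a lip 6 mm high; the two ends (y = +-120 mm) are open edges without lip. The tray stands against one end, the bottle rack against the other; which is which varies.
- tray: the empty open steel tray that must receive the caps: 200 mm along its x, 110 mm along its y, 52 mm high (8 mm below the chest's top), walls 4 mm, floor 4 mm. Fixed, axes parallel to the chest's, 3 mm from the chest's end, at chest y = +178 or -178 mm. Origin: centre of its underside, on the table.
- rack: fixed wooden box of the tray's outside size, 3 mm from the chest's other end, filled with two rows of small amber bottles whose caps reach 83 mm above the table and which keep within 28 mm of the box's centre line along its x. Not a place for the caps. Origin: centre of its underside.
- cap_1: black ribbed plastic screw cap, a solid disc 30 mm in diameter, 18 mm tall, about 14 g, loose, lying flat on the chest's top at the start. Origin at its centre, z along its axis. Its centre starts 58 to 82 mm from the chest's centre line along chest y, on the chest's +x side (chest y -85 to -40 mm).
- cap_2: black ribbed plastic screw cap, a solid disc 30 mm in diameter, 18 mm tall, about 14 g, loose, lying flat on the chest's top at the start. Origin at its centre, z along its axis. Its centre starts 58 to 82 mm from the chest's centre line along chest y, on the chest's +x side (chest y 40 to 85 mm).
- cap_3: black ribbed plastic screw cap, a solid disc 30 mm in diameter, 18 mm tall, about 14 g, loose, lying flat on the chest's top at the start. Origin at its centre, z along its axis. Its centre starts 58 to 82 mm from the chest's centre line along chest y, on the chest's -x side (chest y -85 to 85 mm).
- jar_glass: a glass balm jar with white lid, 36 mm in diameter, 44 mm tall, about 110 g, loose, standing on the chest's top within 8 mm of the centre line along chest y. To be left alone. Origin at the centre of its underside, z up.
- jar_white: a white plastic balm jar, 38 mm in diameter at the lid, 41 mm tall, about 100 g, loose, standing on the chest's top within 8 mm of the same centre line. To be left alone. Origin at the centre of its underside, z up.
- oil_bottle: an amber bottle with white cap, 44 mm in diameter, 105 mm tall, loose, standing on the table nearer the robot and to its right. To be left alone. Origin at the centre of its underside, z up.
There are look-alikes about, which are no part of the job. What is shaped like the cap_1 but orange or turquoise is not meant.

How it is judged:
At the end, for the whole second after the job is handed in: All three caps lie at rest inside the tray (centres within its outline and below 50 mm above the table); both jars stand upright within 15 mm of where they stood, and the oil bottle upright within 20 mm (x of cap_1 in the frame of tray between -0.1 and 0.1 m and y of cap_1 in the frame of tray between -0.055 and 0.055 m and height (world z) of each of cap_1, cap_2, cap_3 below 0.05 m and linear speed of each of cap_1, cap_2, cap_3 below 0.03 m/s and x of cap_2 in the frame of tray between -0.1 and 0.1 m and y of cap_2 in the frame of tray between -0.055 and 0.055 m and x of cap_3 in the frame of tray between -0.1 and 0.1 m and y of cap_3 in the frame of tray between -0.055 and 0.055 m and distance of each of jar_glass, jar_white from where it was at the start of the episode below 0.015 m and angle between each of jar_glass, jar_white, oil_bottle's own z axis and vertical below 0.15 rad and distance of oil_bottle from where it was at the start of the episode below 0.02 m); the robot touches nothing.
It fails at once if a cap is lifted: its centre rises more than 20 mm above the chest's top (it lies at 9 mm) (height (world z) of any of cap_1, cap_2, cap_3 above 0.08 m).
It fails at once if a jar is moved more than 20 mm or tipped (distance of any of jar_glass, jar_white from where it was at the start of the episode above 0.02 m or angle between any of jar_glass, jar_white's own z axis and vertical above 0.4 rad).
It fails at once if the oil bottle is moved more than 30 mm or tipped (distance of oil_bottle from where it was at the start of the episode above 0.03 m or angle between oil_bottle's own z axis and vertical above 0.4 rad).
It also fails if it takes over 64 s, if anything falls off the work surface, if the arm or the gripper's body presses on something with over 40 N, if the wrist force passes 120 N, or if a joint passes its speed limit or range.

### The arm

A 6-joint arm with a two-finger parallel gripper is mounted at the origin on the work surface. World frame = base frame: x ahead of the robot, y to its left, z up, the work surface at z = 0. Lengths are in m, angles in rad, forces in N, time in s.
With the tool pointing down it reaches from about 0.3 to 0.775 m from the base axis. Payload 14.6 kg.
Tool frame: the origin (TCP) lies between the finger pads; the fingertips stand env.nose_length ahead of it and the grasp point (between the pads) is the TCP (env.nose_length is the distance from the TCP to the fingertips, in m); z points along the fingers, y is the line along which they close (so a half turn about z gives the same grasp; the last joint's range is limited). The gripper opens to 94 mm and grips with 3 to 60 N. Pads are 16 mm wide; open, the fingers measure 119 mm over their backs; the gripper's body (75 mm by 177 mm) begins 78 mm behind the grasp point.
Start: joints at [-1.414, 0.3, 1.521, -0, 1.321, -0.067], TCP at [0.122, -0.536, 0.224] pointing down, gripper open.
Joint ranges: [-3.03, 3.03], [-0.79, 2.21], [0.23, 2.52], [-1.04, 4.18], [0, 3.07], [-2.55, 2.55]. Speed limits (rad/s): [2.22, 2.22, 2.57, 3.14, 3.14, 3.14].

### API

Orientations are given as a rotation vector (axis times angle).
In Python, from cell import env, vision, spotter gives the robot as it stands.
- The arm moves only by the shell command python3 -m pendant 'ROWS' [OPENING] [FORCE]. ROWS is JSON, a list of rows, each a list of 4 numbers: the shift along the tool's x, y, z in m, then the turn about the tool's z in degrees. A call has exactly 8 rows; each row is the pose to reach, as a shift and turn from the pose commanded when the call began, along the tool's axes at that moment; what a row does not reach only later rows make up. A row lasts 1/12 s, in which the tool goes at most 41.7 mm and 7.16 degrees, less where a joint would pass 70% of its speed; a pose out of reach is approached as far as the arm can. A call with a gripper value outside its range is refused whole. OPENING is the finger opening in m, from 0 to 0.094, set as the call begins (- or left out, the last holds). The fingers move at their own pace and stop on an object; FORCE is the grip in N (left out, the last holds). Time passes only in rows, so rows that repeat a pose let the fingers close, or fill a call up. It gives the time, the measured TCP pose, the force, the opening and the grip force at its end, in the units of the state.
- env.read_state(): the state, without advancing time (a new reading comes with each control period).
- vision.snapshot(name): name is "scene" or "top"; returns the picture (400x640x3 uint8, blue, green, red); there is no depth.
- vision.camera_model(name): a dict with "camera_matrix" (3x3 intrinsics, pixels), "view" (4x4, takes a point from world to camera coordinates). Camera axes: x right, y down, z forward; pixel columns grow to the right and rows downward; lengths in m; the calibration is good to about 2 mm. A picture is of the moment at which its call begins. camera_model takes no time and is no camera call.
- env.close_job(): hands the job in; it is judged then, once.
Trained networks look in the newest picture that a camera, given by its name, has taken for a name from the list of things; names that differ only in an ending like _2 or _b are one class to them, and where a whole thing is asked for, a point or a joint stands for the part that bears it (a point fixed in the world has none). Each returns a list of dicts, best first, with "conf" (0 to 1); they miss things now and then, are a little off and sometimes report something else, mostly with a low value. They report only what shows in the picture. A call takes as long as a camera call. They do not tell look-alikes from the thing itself.
- spotter.outline_of(camera, name): "mask" (400x640 bool, what is visible of it) and "extent" ([left, top, right, bottom] in pixels, round what is visible of it).
The state is a dict: "time": time; "joints": joint angles; "qd": joint speeds; "tau": joint torques, N m; "position": TCP position; "tool_rot": TCP orientation; "ft_force": force on the tool from outside, world axes, zero at the start; "torque": the same for the moment, N m; "gripper_width": opening from 0.0 (shut) to 1.0 (fully open); "gripper_force": force on a finger pad.
Only numpy, scipy, OpenCV 4.12 (cv2) and the standard library are available. Lean on these libraries where they do the work, as an engineer would, in place of code of your own. Each camera call takes 0.05 s, during which the arm holds its last target. There are 200 camera calls.

## Working session

There is one attempt and no reset: what is moved stays moved. The work goes in short steps, Python scripts to look and compute and a shell command to move; the robot and the scene stay as the last step left them, time stands still between calls to the robot, and variables do not carry over. Pictures are saved under pics/ and viewed, at most 10 in all, crops included, and the job is handed in when it is done.

```bash
mkdir -p pics; ls
cat > h.py <<'E'
import numpy as np, cv2
from cell import env, vision, spotter
def snap(c,f=None):
    im=vision.snapshot(c)
    if f: cv2.imwrite('pics/'+f,im)
    return im
def ray(c,uv,z):
    m=vision.camera_model(c);K=np.array(m['camera_matrix']);V=np.array(m['view'])
    R,t=V[:3,:3],V[:3,3];o=-R.T@t
    d=R.T@np.linalg.solve(K,[uv[0],uv[1],1]);return o+d*(z-o[2])/d[2]
def proj(c,p):
    m=vision.camera_model(c);K=np.array(m['camera_matrix']);V=np.array(m['view'])
    q=K@(V[:3,:3]@np.array(p,float)+V[:3,3]);return q[:2]/q[2]
E
python3 - <<'E'
from h import *
snap('top','top0.png');snap('scene','scene0.png')
print(env.nose_length,env.read_state())
for c in('top','scene'):
    for n in('chest','tray','rack','cap_1','jar_glass','jar_white','oil_bottle'):
        for r in spotter.outline_of(c,n): 
            ys,xs=np.nonzero(r['mask']);uv=(xs.mean(),ys.mean())
            z={'chest':.06,'tray':.052,'rack':.06,'cap_1':.078,'jar_glass':.104,'jar_white':.101,'oil_bottle':.105}[n]
            print(c,n,round(r['conf'],2),r['extent'],np.round(uv,1),ray(c,uv,z).round(3))
E
```

```text
pics
0.019 {'time': 0.1, 'joints': array([-1.41363591e+00,  3.00436666e-01,  1.52150306e+00,  1.14714213e-05,
        1.32068566e+00, -6.65757742e-02]), 'qd': array([ 0.00155846, -0.0005653 , -0.00253071, -0.00023177, -0.00032856,
       -0.00015816]), 'tau': array([ 8.63024543e-04, -5.32645833e+01, -3.53282940e+01,  7.09645939e-02,
        2.34782294e-02, -7.18992328e-05]), 'position': array([ 0.12201135, -0.53608441,  0.22393821]), 'tool_rot': array([-3.12093024e+00, -3.50591750e-01,  5.59918376e-05]), 'ft_force': array([0.05969766, 0.59082115, 0.40711164]), 'torque': array([-0.01180952, -0.03014462,  0.03487536]), 'gripper_force': 0.0, 'gripper_width': 0.999857464382343}
top chest 0.97 [241.0, 124.5, 358.8, 238.3] [300.6 181.7] [0.561 0.002 0.06 ]
top tray 0.78 [343.2, 122.6, 402.7, 213.2] [372.6 167.8] [ 0.593 -0.169  0.052]
top rack 0.88 [198.7, 149.7, 257.2, 242.4] [225.7 194.2] [0.533 0.178 0.06 ]
top rack 0.65 [242.6, 124.5, 359.2, 235.4] [300.4 181.7] [0.561 0.002 0.06 ]
top cap_1 0.7 [323.3, 81.6, 336.4, 92.3] [329.2  87.2] [ 0.78  -0.068  0.078]
top cap_1 0.69 [264.2, 147.
[... 748 characters left out ...]
] [438.8 219.6] [0.571 0.181 0.06 ]
scene cap_1 0.79 [325.7, 317.0, 340.2, 336.9] [333. 328.] [ 0.845 -0.072  0.078]
scene cap_1 0.76 [351.8, 294.2, 366.1, 311.4] [359.3 302.6] [ 0.795 -0.021  0.078]
scene cap_1 0.75 [338.9, 229.8, 353.0, 246.9] [346.5 238.9] [ 0.638 -0.032  0.078]
scene cap_1 0.65 [388.2, 230.5, 406.3, 242.5] [395.  235.6] [0.632 0.07  0.078]
scene cap_1 0.44 [371.2, 189.6, 381.7, 200.9] [378.8 193. ] [0.498 0.054 0.078]
scene jar_glass 0.74 [335.1, 201.2, 352.5, 222.9] [344.7 213.7] [ 0.589 -0.033  0.104]
scene jar_white 0.55 [378.4, 199.2, 394.2, 222.4] [384.8 210. ] [0.578 0.054 0.101]
scene oil_bottle 0.6 [215.4, 135.1, 234.1, 171.5] [225.3 154.5] [ 0.376 -0.309  0.105]
```

Run:
```python
from h import *
a=cv2.imread('pics/top0.png');b=cv2.imread('pics/scene0.png')
cv2.imwrite('pics/c1.png',cv2.resize(a[70:310,190:470],None,fx=2.5,fy=2.5,interpolation=cv2.INTER_CUBIC))
cv2.imwrite('pics/c2.png',cv2.resize(b[120:350,200:490],None,fx=2.6,fy=2.6,interpolation=cv2.INTER_CUBIC))
# tray mask rect fit, chest yaw
for n in('tray','rack','chest'):
    r=spotter.outline_of('top',n)
    m=r[0]['mask'].astype(np.uint8)
    c=max(cv2.findContours(m,0,1)[0],key=cv2.contourArea)[:,0]
    z=.052 if n!='chest' else .06
    w=np.array([ray('top',p,z)[:2] for p in c],np.float32)
    print(n,cv2.minAreaRect(w))
```

```text
tray ((0.594008207321167, -0.16879400610923767), (0.20128408074378967, 0.11252422630786896), 10.034793853759766)
rack ((0.5337907671928406, 0.18008267879486084), (0.20078712701797485, 0.11421401053667068), 9.916003227233887)
chest ((0.5621352195739746, 0.004773080348968506), (0.22833025455474854, 0.24185751378536224), 10.056167602539062)
```

View pics/c1.png

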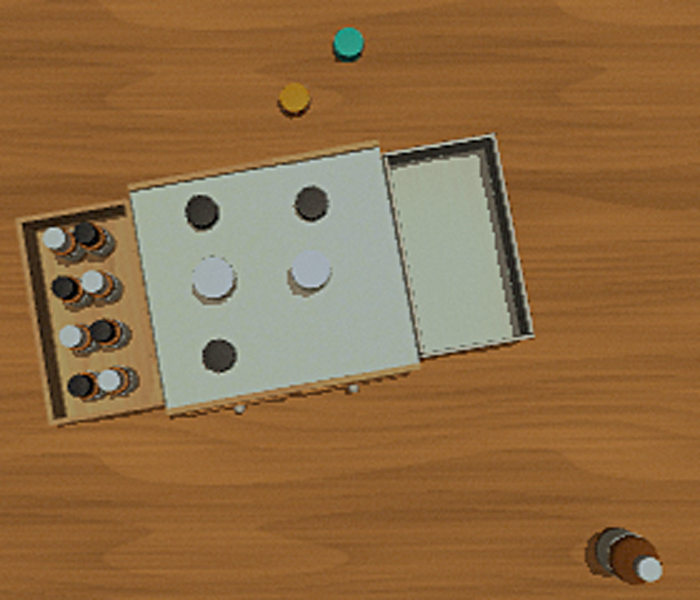

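View pics/c2.png

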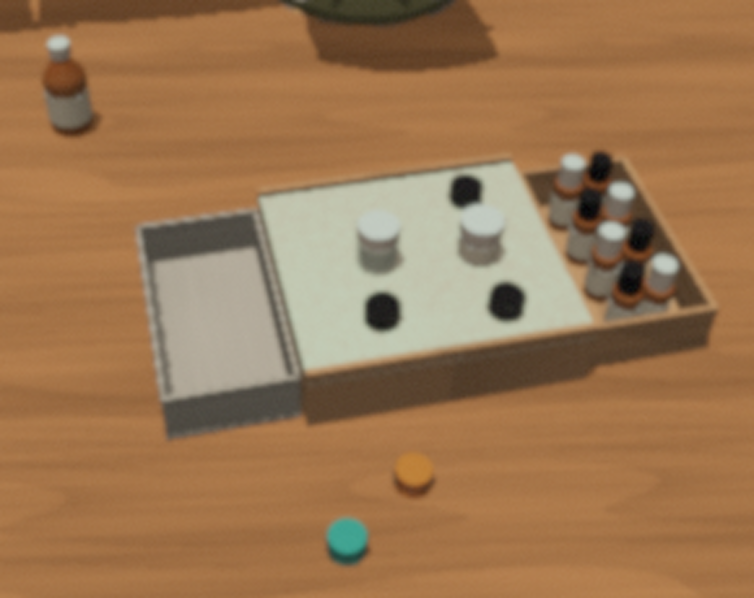

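The top view shows three black caps on the pale top at (314,150), (271,155) and (278,212). These are the right ones. The look-alikes are orange at (307,109) and turquoise at (329,87), both on the table, and the black bottle caps in the rack at about (225,165–225). The jars are at (314,178) and (275,181), the tray is to the right at (373,168), and the oil bottle is at (440,292). In the frame, the chest is yawed about 10° and the tray is on its −y end.

Plan: use a narrow two-finger fork with its closing line along chest x, and push each cap separately along chest −y.

```bash
cat >> h.py <<'E'
from scipy.spatial.transform import Rotation as Ro
C=np.array([.5639,.0056]);YAW=np.radians(9.9)
X=np.array([np.cos(YAW),np.sin(YAW)]);Y=np.array([-X[1],X[0]])
def tochest(p): d=np.array(p)[:2]-C; return np.array([d@X,d@Y])
def goals(*gs):
    s=env.read_state();R=Ro.from_rotvec(s['tool_rot']).as_matrix();p=s['position']
    yaw=np.degrees(np.arctan2(R[1,0],R[0,0]))
    print('t',s['time'],'chest xy',tochest(p).round(4),'z',p[2].round(4),'yaw',yaw.round(1),'turn',round(yaw-99.9,1),'F',s['ft_force'].round(1),'w',round(s['gripper_width']*94,1))
    for x,y,z in gs:
        q=np.r_[C+x*X+y*Y,z]; print((x,y,z),(R.T@(q-p)).round(4))
def caps():
    for c in('top','scene'):
        snap(c)
        for r in spotter.outline_of(c,'cap_1'):
            ys,xs=np.nonzero(r['mask']);w=ray(c,(xs.mean(),ys.mean()),.072)
            print(c,round(r['conf'],2),(round(xs.mean()),round(ys.mean())),tochest(w).round(4))
E
python3 - <<'E'
from h import *
caps()
for n in('jar_glass','jar_white'):
  for c in('top','scene'):
    for r in spotter.outline_of(c,n)[:1]:
        ys,xs=np.nonzero(r['mask']);print(n,c,tochest(ray(c,(xs.mean(),ys.mean()),.085)).round(3))
goals((.06,-.018,.17))
im=cv2.imread('pics/top0.png')[130:235,240:360]
cv2.imwrite('pics/c3.png',cv2.resize(im,None,fx=5,fy=5,interpolation=cv2.INTER_CUBIC))
E
```

```text
top 0.67 (308, 109) [ 0.1598 -0.0502]
top 0.59 (315, 151) [ 0.059  -0.0482]
top 0.54 (329, 87) [ 0.2027 -0.1091]
top 0.5 (277, 212) [-0.0645  0.0623]
top 0.41 (275, 181) [0.0067 0.0537]
scene 0.65 (347, 239) [ 0.0622 -0.0482]
scene 0.58 (333, 328) [ 0.2612 -0.1239]
scene 0.56 (359, 303) [ 0.2193 -0.0655]
scene 0.53 (395, 236) [0.0738 0.0537]
scene 0.46 (379, 193) [-0.0615  0.0612]
jar_glass top [-0.004 -0.036]
jar_glass scene [-0.001 -0.036]
jar_white top [0.005 0.052]
jar_white scene [0.008 0.051]
t 1.35 chest xy [-0.5284 -0.4578] z 0.2245 yaw 12.8 turn -87.1 F [ 0.2 -0.4 -1.1] w 93.8
(0.06, -0.018, 0.17) [ 0.6101 -0.4092  0.0545]
```

View pics/c3.png

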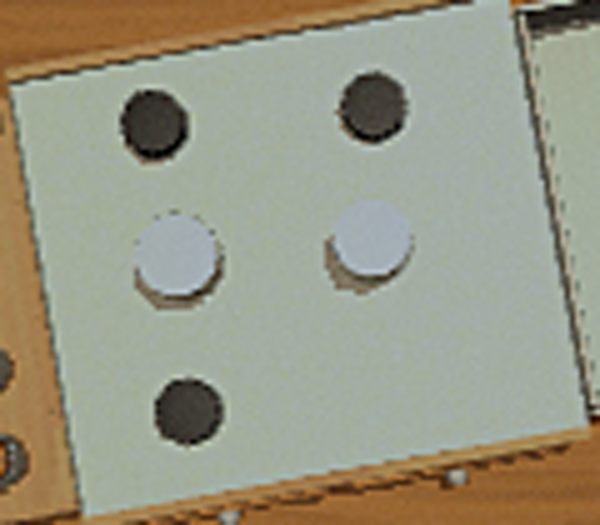

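The crop confirms three plain black caps. Full-image pixels are (314,151), (271,155) and (278,212), with the two white-lidded jars between the rows. Chest-frame positions are A (60,−48), B (70,53) and C (−63,62) mm. I'm moving now.

```bash
python3 -m pendant '[[0.035,-0.023,0,-7],[0.07,-0.046,0,-14],[0.105,-0.07,0,-21],[0.14,-0.093,0,-28],[0.175,-0.117,0,-35],[0.21,-0.14,0,-42],[0.245,-0.164,0,-49],[0.28,-0.187,0,-56]]' 0.02; python3 -c "
from h import *
goals((.0605,-.018,.17))"
```

```text
time: 2.02
position: [0.3522, -0.2925, 0.2248]
tool_rot: [2.586, 1.783, 0.0]
ft_force: [1.2, -0.6, -0.7]
gripper_width: 0.467
gripper_force: 0.0
t 2.0167 chest xy [-0.2598 -0.2573] z 0.2248 yaw 69.2 turn -30.7 F [ 1.2 -0.6 -0.7] w 43.9
(0.0605, -0.018, 0.17) [0.3694 0.1529 0.0547]
```

```bash
python3 -m pendant '[[0.036,0.015,0,-6],[0.072,0.03,0,-12],[0.108,0.045,0.005,-18],[0.144,0.06,0.01,-24],[0.18,0.075,0.015,-31],[0.216,0.09,0.02,-31],[0.252,0.105,0.025,-31],[0.285,0.118,0.03,-31]]'; python3 -c "
from h import *
goals((.0605,-.018,.13))"
```

```text
time: 2.68
position: [0.5655, -0.0691, 0.1942]
tool_rot: [2.022, 2.404, 0.0]
ft_force: [0.3, -0.2, 0.9]
gripper_width: 0.218
gripper_force: 0.0
t 2.6833 chest xy [-0.0113 -0.0739] z 0.1942 yaw 99.9 turn -0.0 F [ 0.3 -0.2  0.9] w 20.5
(0.0605, -0.018, 0.13) [0.056  0.0717 0.0642]
```

```bash
python3 -m pendant '[[0.02,0.025,0.01,0],[0.04,0.05,0.02,0],[0.056,0.072,0.03,0],[0.056,0.072,0.04,0],[0.056,0.072,0.06,0],[0.056,0.072,0.08,0],[0.056,0.072,0.1,0],[0.056,0.072,0.1105,0]]'; python3 -c "
from h import *
goals((.0605,-.018,.083));caps()"
```

```text
time: 3.35
position: [0.6245, -0.004, 0.0815]
tool_rot: [-2.022, -2.402, 0.003]
ft_force: [0.3, -0.5, 0.5]
gripper_width: 0.213
gripper_force: 0.0
t 3.35 chest xy [ 0.058  -0.0198] z 0.0815 yaw 99.8 turn -0.1 F [ 0.3 -0.5  0.5] w 20.0
(0.0605, -0.018, 0.083) [ 0.0018  0.0025 -0.0015]
top 0.46 (330, 87) [ 0.2021 -0.1105]
scene 0.75 (395, 236) [0.0742 0.0546]
scene 0.72 (359, 303) [ 0.2189 -0.0653]
scene 0.59 (347, 239) [ 0.0619 -0.0484]
scene 0.59 (334, 328) [ 0.2598 -0.123 ]
scene 0.55 (382, 193) [-0.0618  0.068 ]
```

```bash
python3 -m pendant '[[-0.01,0.002,-0.001,0],[-0.022,0.002,-0.001,0],[-0.034,0.002,-0.001,0],[-0.046,0.002,-0.001,0],[-0.058,0.002,-0.001,0],[-0.07,0.002,-0.001,0],[-0.082,0.002,-0.001,0],[-0.094,0.002,-0.001,0]]'; python3 -c "
from h import *
goals((.06,-.142,.083));snap('scene','s1.png');caps()"
```

```text
time: 4.22
position: [0.6438, -0.0974, 0.0849]
tool_rot: [-2.024, -2.403, 0.0]
ft_force: [0.4, 0.6, -0.5]
gripper_width: 0.21
gripper_force: 0.0
t 4.2167 chest xy [ 0.061  -0.1152] z 0.0849 yaw 99.8 turn -0.1 F [ 0.4  0.6 -0.5] w 19.7
(0.06, -0.142, 0.083) [-0.0268 -0.0009  0.0019]
top 0.71 (271, 155) [0.0691 0.0543]
top 0.7 (308, 110) [ 0.159  -0.0511]
top 0.62 (278, 212) [-0.0643  0.0611]
top 0.42 (390, 180) [-0.038 -0.208]
scene 0.79 (359, 302) [ 0.2182 -0.0654]
scene 0.71 (394, 236) [0.0725 0.0534]
scene 0.67 (225, 155) [-0.2818 -0.2796]
scene 0.62 (289, 263) [ 0.1003 -0.1761]
scene 0.62 (333, 328) [ 0.2601 -0.1237]
```

View pics/s1.png

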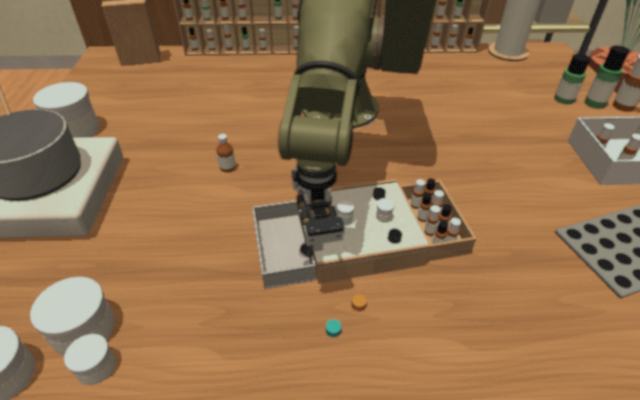

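The picture shows cap A at the tray edge around (306,250), with the hand behind it. The jars at (345,211) and (385,208) still stand. I'll push through the edge and then rise.

```bash
python3 -m pendant '[[-0.01,-0.001,0.001,0],[-0.02,-0.001,0.001,0],[-0.03,-0.001,0.001,0],[-0.034,-0.001,0.001,0],[-0.034,-0.001,0,0],[-0.034,-0.001,-0.02,0],[-0.034,-0.001,-0.05,0],[-0.034,-0.001,-0.08,0]]'; python3 -c "
from h import *
caps();goals((.0705,.085,.165),(.0705,.085,.084))"
```

```text
time: 5.13
position: [0.648, -0.1294, 0.1653]
tool_rot: [-2.022, -2.402, 0.001]
ft_force: [0.5, 0.2, 1.5]
gripper_width: 0.21
gripper_force: 0.0
top 0.67 (271, 154) [0.0705 0.054 ]
scene 0.56 (379, 193) [-0.0622  0.061 ]
scene 0.56 (333, 328) [ 0.2608 -0.1241]
scene 0.51 (359, 303) [ 0.2188 -0.0655]
scene 0.45 (394, 236) [0.0737 0.0532]
t 5.3333 chest xy [ 0.0602 -0.1476] z 0.1654 yaw 99.8 turn -0.1 F [-0.4  0.3 -0. ] w 20.2
(0.0705, 0.085, 0.165) [0.2326 0.0101 0.0003]
(0.0705, 0.085, 0.084) [0.2327 0.01   0.0813]
```

```bash
python3 -m pendant '[[0.033,0.002,0,0],[0.07,0.004,0,0],[0.107,0.006,0,0],[0.144,0.008,0,0],[0.181,0.01,0,0],[0.21,0.01,0,0],[0.225,0.01,0,0],[0.2325,0.01,0.01,0]]'; python3 -c "
from h import *
goals((.0705,.085,.084));snap('scene','s2.png');caps()
im=cv2.imread('pics/s2.png')[160:300,230:490]
cv2.imwrite('pics/s2c.png',cv2.resize(im,None,fx=3,fy=3,interpolation=cv2.INTER_CUBIC))"
```

```text
time: 6.0
position: [0.6185, 0.1032, 0.1552]
tool_rot: [2.02, 2.405, 0.001]
ft_force: [0.6, -0.6, -0.2]
gripper_width: 0.213
gripper_force: 0.0
t 6.0 chest xy [0.0706 0.0867] z 0.1552 yaw 99.9 turn 0.0 F [ 0.6 -0.6 -0.2] w 20.0
(0.0705, 0.085, 0.084) [-0.0017 -0.0002  0.0712]
top 0.64 (329, 87) [ 0.2027 -0.1101]
top 0.6 (308, 109) [ 0.1594 -0.0505]
top 0.57 (271, 155) [0.0694 0.0535]
scene 0.66 (359, 303) [ 0.219  -0.0655]
scene 0.64 (334, 328) [ 0.2614 -0.1236]
scene 0.57 (289, 263) [ 0.1007 -0.1766]
scene 0.57 (394, 236) [0.0728 0.0532]
scene 0.42 (379, 193) [-0.0622  0.0611]
```

View pics/s2c.png

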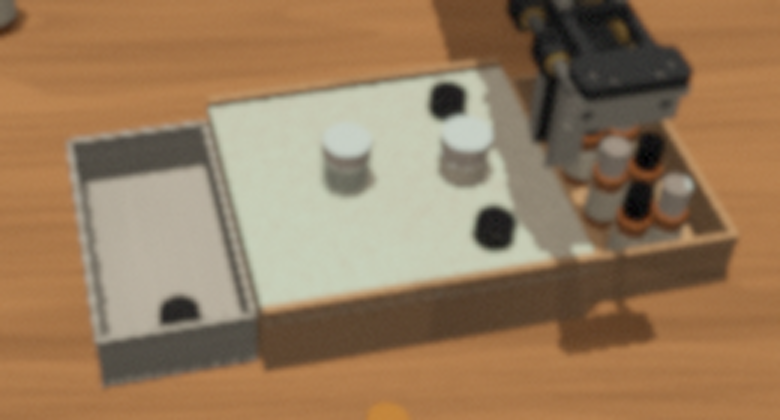

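Cap A lies in the tray, at crop (180,310). Caps B (495,228) and C (447,100) and both jars are unmoved. Next I'll descend behind B.

```bash
python3 -m pendant '[[0,0.001,0.015,0],[0,0.001,0.035,0],[0,0.001,0.055,0],[0,0.001,0.066,0],[0,0.001,0.071,0],[-0.004,0.001,0.071,0],[-0.014,0.001,0.071,0],[-0.026,0.001,0.071,0]]' && python3 -m pendant '[[-0.012,0,0,0],[-0.024,0,0,0],[-0.036,0,0,0],[-0.048,0,0,0],[-0.06,0,0,0],[-0.072,0,0,0],[-0.084,0,0,0],[-0.096,0,0,0]]'; python3 -c "
from h import *
goals((.0705,-.15,.084));caps()"
```

```text
time: 6.92
position: [0.6248, 0.075, 0.0852]
tool_rot: [2.022, 2.403, 0.002]
ft_force: [0.2, 0.5, 0.7]
gripper_width: 0.216
gripper_force: 0.0
time: 7.58
position: [0.6406, -0.0201, 0.0839]
tool_rot: [2.023, 2.403, 0.0]
ft_force: [0.6, 0.4, 0.7]
gripper_width: 0.217
gripper_force: 0.1
t 7.5833 chest xy [ 0.0712 -0.0385] z 0.0839 yaw 99.8 turn -0.1 F [0.6 0.4 0.7] w 20.4
(0.0705, -0.15, 0.084) [-1.115e-01 -5.000e-04 -1.000e-04]
top 0.42 (329, 87) [ 0.2028 -0.1098]
top 0.41 (364, 146) [ 0.0506 -0.1639]
scene 0.66 (289, 263) [ 0.1006 -0.1765]
scene 0.62 (379, 194) [-0.0606  0.0609]
scene 0.6 (359, 302) [ 0.2183 -0.0651]
```

```bash
python3 -m pendant '[[-0.012,0,0,0],[-0.024,0,0,0],[-0.036,0,0,0],[-0.048,0,0,0],[-0.06,0,0,0],[-0.072,0,0,0],[-0.084,0,0,0],[-0.094,0,0,0]]' && python3 -m pendant '[[-0.008,0,0,0],[-0.014,0,0,0],[-0.018,0,0,0],[-0.018,0,0,0],[-0.018,0,-0.01,0],[-0.018,0,-0.03,0],[-0.018,0,-0.06,0],[-0.018,0,-0.085,0]]'; python3 -c "
from h import *
goals((-.062,.093,.167));snap('scene','s3.png');caps()
im=cv2.imread('pics/s3.png')[160:300,230:490]
cv2.imwrite('pics/s3c.png',cv2.resize(im,None,fx=3,fy=3,interpolation=cv2.INTER_CUBIC))"
```

```text
time: 8.45
position: [0.6566, -0.113, 0.0839]
tool_rot: [-2.024, -2.403, 0.0]
ft_force: [0.7, 0.4, -0.2]
gripper_width: 0.213
gripper_force: 0.0
time: 9.12
position: [0.6595, -0.1286, 0.1713]
tool_rot: [2.022, 2.404, 0.0]
ft_force: [-0.7, -0.4, 0.5]
gripper_width: 0.215
gripper_force: 0.0
t 9.1167 chest xy [ 0.0711 -0.1486] z 0.1713 yaw 99.9 turn -0.0 F [-0.7 -0.4  0.5] w 20.2
(-0.062, 0.093, 0.167) [ 0.2415 -0.1333  0.0042]
top 0.64 (278, 212) [-0.0646  0.0612]
top 0.53 (329, 87) [ 0.2022 -0.1084]
top 0.43 (308, 110) [ 0.159  -0.0502]
scene 0.65 (379, 193) [-0.0618  0.0615]
scene 0.62 (333, 328) [ 0.2609 -0.1242]
scene 0.55 (359, 302) [ 0.2178 -0.0653]
scene 0.53 (303, 263) [ 0.1066 -0.1501]
```

View pics/s3c.png

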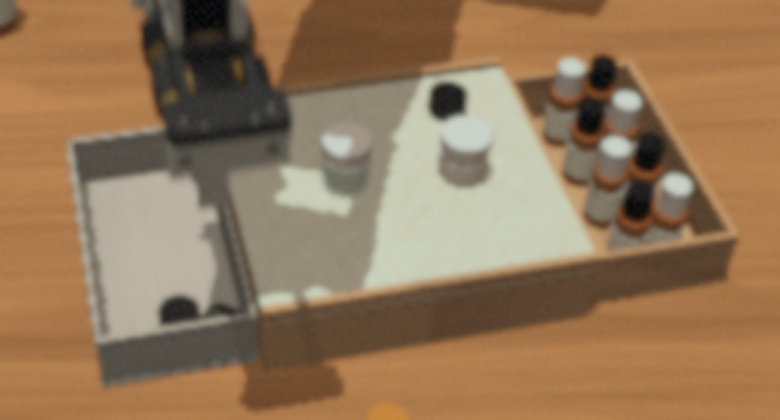

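Cap B has dropped into the tray beside A, at crop (222,312), and the jars are untouched. I'm moving behind cap C, at crop (447,100).

```bash
python3 -m pendant '[[0.03,-0.017,0,0],[0.065,-0.036,0,0],[0.1,-0.055,0,0],[0.135,-0.074,0,0],[0.17,-0.093,0,0],[0.205,-0.112,0,0],[0.23,-0.127,0,0],[0.2415,-0.134,0,0]]' ; python3 -c "
from h import *
goals((-.063,.093,.084));caps()"
```

```text
time: 10.03
position: [0.4838, 0.0881, 0.1682]
tool_rot: [-2.019, -2.404, 0.002]
ft_force: [0.8, 0.2, 0.0]
gripper_width: 0.213
gripper_force: 0.0
t 10.0333 chest xy [-0.0647  0.0951] z 0.1682 yaw 99.9 turn 0.0 F [0.8 0.2 0. ] w 20.0
(-0.063, 0.093, 0.084) [-0.0021  0.0019  0.0842]
top 0.57 (352, 140) [ 0.0698 -0.139 ]
top 0.56 (277, 212) [-0.0642  0.0621]
top 0.31 (374, 169) [-0.0081 -0.176 ]
scene 0.72 (359, 302) [ 0.2184 -0.0647]
scene 0.68 (334, 328) [ 0.261  -0.1235]
scene 0.56 (379, 193) [-0.0622  0.0611]
scene 0.52 (289, 263) [ 0.0996 -0.1758]
```

```bash
python3 -m pendant '[[0,0.001,0.02,0],[0,0.001,0.045,0],[0,0.001,0.068,0],[0,0.001,0.08,0],[0,0.001,0.085,0],[-0.004,0.001,0.085,0],[-0.014,0.001,0.085,0],[-0.026,0.001,0.085,0]]' && python3 -m pendant '[[-0.012,0,0,0],[-0.024,0,0,0],[-0.036,0,0,0],[-0.048,0,0,0],[-0.06,0,0,0],[-0.072,0,0,0],[-0.084,0,0,0],[-0.096,0,0,0]]'; python3 -c "
from h import *
goals((-.063,-.15,.084));caps()"
```

```text
time: 10.9
position: [0.4926, 0.0594, 0.0848]
tool_rot: [2.022, 2.403, 0.001]
ft_force: [0.3, -0.9, 0.1]
gripper_width: 0.214
gripper_force: 0.0
time: 11.57
position: [0.5083, -0.0354, 0.084]
tool_rot: [-2.023, -2.403, -0.0]
ft_force: [0.3, 0.1, 0.1]
gripper_width: 0.215
gripper_force: 0.1
t 11.5667 chest xy [-0.0618 -0.0308] z 0.084 yaw 99.8 turn -0.1 F [0.3 0.1 0.1] w 20.2
(-0.063, -0.15, 0.084) [-0.1192 -0.001  -0.    ]
top 0.66 (352, 140) [ 0.0688 -0.1392]
top 0.5 (308, 109) [ 0.1595 -0.0502]
top 0.4 (364, 146) [ 0.0508 -0.1645]
top 0.38 (441, 292) [-0.3133 -0.2733]
scene 0.72 (331, 202) [-0.056  -0.0545]
scene 0.66 (359, 303) [ 0.2191 -0.0652]
scene 0.64 (333, 328) [ 0.2606 -0.1237]
scene 0.47 (303, 263) [ 0.1066 -0.1496]
```

```bash
python3 -m pendant '[[-0.012,0,0,0],[-0.024,0,0,0],[-0.036,0,0,0],[-0.048,0,0,0],[-0.06,0,0,0],[-0.072,0,0,0],[-0.084,0,0,0],[-0.096,0,0,0]]' && python3 -m pendant '[[-0.01,0,0,0],[-0.018,0,0,0],[-0.023,0,0,0],[-0.023,0,0,0],[-0.023,0,-0.01,0],[-0.023,0,-0.04,0],[-0.023,0,-0.08,0],[-0.023,0,-0.12,0]]' && python3 -m pendant '[[0,-0.02,-0.01,0],[0,-0.05,-0.02,0],[0,-0.08,-0.02,0],[0,-0.11,-0.02,0],[0,-0.13,-0.02,0],[0,-0.14,-0.02,0],[0,-0.14,-0.02,0],[0,-0.14,-0.02,0]]'; python3 -c "
from h import *
goals();snap('top','t4.png');b=snap('scene');caps()
a=cv2.imread('pics/t4.png')[110:310,190:460];b=b[130:300,200:490]
f=lambda i:cv2.resize(i,(780,295),interpolation=cv2.INTER_CUBIC)
cv2.imwrite('pics/f4.png',np.hstack([cv2.resize(a,(400,296)),cv2.resize(b,(400,234)) if 0 else cv2.resize(b,(400,296))]))"
```

```text
time: 12.43
position: [0.5246, -0.1301, 0.0839]
tool_rot: [-2.023, -2.403, 0.0]
ft_force: [0.6, -0.6, 1.1]
gripper_width: 0.215
gripper_force: 0.0
time: 13.1
position: [0.5278, -0.1506, 0.2058]
tool_rot: [-2.021, -2.403, 0.001]
ft_force: [1.4, -0.0, 0.8]
gripper_width: 0.214
gripper_force: 0.0
time: 13.77
position: [0.391, -0.1752, 0.2246]
tool_rot: [2.023, 2.402, 0.001]
ft_force: [0.3, -0.0, -1.6]
gripper_width: 0.216
gripper_force: 0.0
t 13.7667 chest xy [-0.2014 -0.1484] z 0.2246 yaw 99.8 turn -0.1 F [ 0.3 -0.  -1.6] w 20.3
top 0.68 (371, 194) [-0.063  -0.1581]
top 0.54 (364, 146) [ 0.0509 -0.1642]
top 0.5 (329, 87) [ 0.2021 -0.11  ]
top 0.39 (352, 140) [ 0.0691 -0.139 ]
scene 0.8 (358, 303) [ 0.2185 -0.0662]
scene 0.73 (284, 225) [-0.0051 -0.1706]
scene 0.64 (333, 328) [ 0.2601 -0.124 ]
scene 0.6 (303, 264) [ 0.1071 -0.1504]
scene 0.46 (290, 263) [ 0.1006 -0.1752]
```

View pics/f4.png

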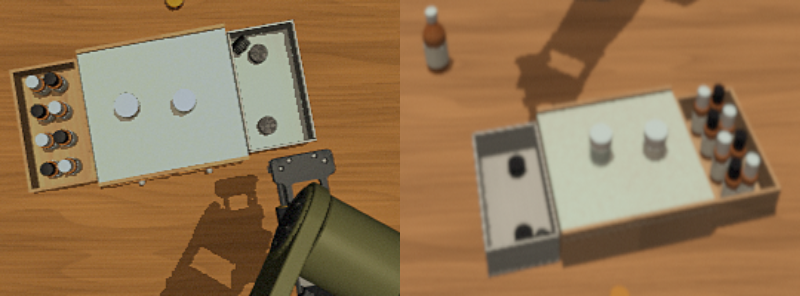

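All three caps are in the tray: left view (258,53), (266,125) and (240,44). The last one seems to lean against the tray wall on the chest side, so I'll triangulate its height before handing in.

Run:
```python
from h import *
P=[]
for c in('top','scene'):
    m=vision.camera_model(c);P.append(np.array(m['camera_matrix'])@np.array(m['view'])[:3])
for a,b in(((352,140),(303,263.5)),((364,146),(289.5,263)),((371,194),(284,225))):
    q=cv2.triangulatePoints(P[0],P[1],np.array(a,float),np.array(b,float))[:,0];q=q[:3]/q[3]
    print(q.round(4),tochest(q).round(4))
im=cv2.imread('pics/t4.png')[115:215,335:410]
cv2.imwrite('pics/t4c.png',cv2.resize(im,None,fx=6,fy=6,interpolation=cv2.INTER_CUBIC))
```

```text
[ 0.664  -0.1235  0.034 ] [ 0.0764 -0.1443]
[ 0.6515 -0.153   0.0216] [ 0.059  -0.1713]
[ 0.533  -0.1681  0.0158] [-0.0603 -0.1658]
```

View pics/t4c.png

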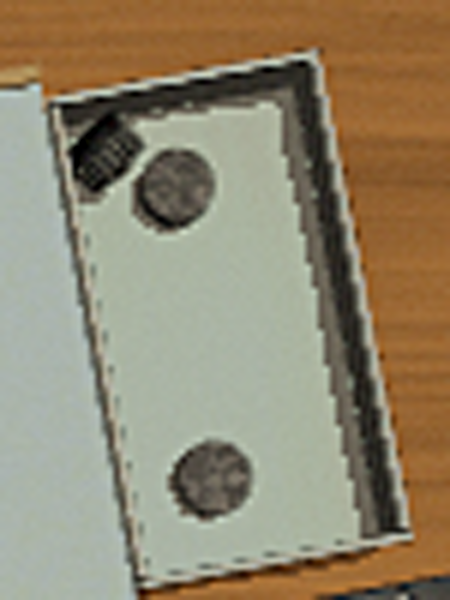

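Cap B stands on edge in the tray's corner, at crop (108,152). It is at rest, inside the outline, and its centre is at most about 0.034 m high, below the 0.05 m limit. The other two lie flat at (175,188) and (212,478), and the hand is clear.

```bash
python3 -c "
from cell import env
print(env.close_job())"
```

```text
the job is handed in; nothing more can be done
None
```

I swept all three black caps into the steel tray, one of them at rest on its edge in a corner; both jars and the oil bottle were left standing, the hand is clear, and I handed the job in at about 14 s without seeing a verdict.

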